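# Close the soil pressure cell

### The job

Put the pressure cell together: lay the white porous disc from the balance flat and centred on the round boss of the cell, then set the aluminium cover squarely over it, flange on flange. Then swing both halves of the hinged clamp ring fully shut around the two flanges and, last, swing the latch fully home across the jaw ends. Leave the other things on the table where they are.

Things in the scene. Friction and masses are not known exactly. Their poses are not given: they have to be found in the camera images.
- station: base of the pressure cell, fixed to the table: dark foot plate 170 mm across, column 80 mm across, and on it a level aluminium flange 108 mm across, its flat top 85 mm above the table. Origin: centre of the underside, z up. Its -x axis points to the front, where the two jaws meet and the latch is; +x to the clamp hinge; +y is the left jaw's side. Its yaw varies by up to 0.3 rad.
- seat (a point): centre of the flat top, 91 mm above the table, of the round boss in the middle of the station's flange: the disc lies here. The boss is 72 mm across and 6 mm tall, its edge chamfered 2 mm.
- disc: porous white ceramic disc, 64 mm across and 14 mm thick, about 0.1 kg, at first lying flat on the balance's round steel pan. Origin: centre of the underside, z up.
- cover: hollow aluminium cover, 0.35 kg, upright on the table, origin at the centre of its underside. Flange 108 mm across, 8 mm thick; body 88 mm across up to 28 mm; round knob 30 mm across from 40 to 58 mm up, on a neck 25 mm across. The cavity below, 77 mm across, 24 mm deep, goes over disc and boss (2.5 mm play) until flange lies on flange, the origin then 85 mm above the table.
- balance: grey laboratory balance, fixed, 285 mm deep and 180 mm wide, with a round steel pan 124 mm across whose top is 72 mm above the table. Origin: on the table under the pan's centre. The display is at its -x end; nothing stands higher than the pan.
- clamp_hinge (a point): on the vertical hinge axis of both clamp jaws, 72 mm behind (+x of the station) the cell's axis, 85 mm above the table
- jaw_left (a joint): angle of the left (+y) half of the steel clamp ring about the hinge, rad: 0 fully shut (a stop), grows as it opens, to 1.2. Level half ring, 116 mm inside, 128 mm outside, from 18 mm below to 16 mm above the flange face; its upper lip (96 mm inside) goes 2.5 mm above the seated cover's flange. Stiff hinge, about 0.3 N m (3 N at the post): stays where it is left.
- jaw_left_post (a point): centre of the top of the left jaw's upright round post, 14 mm across, which rises from 3 to 55 mm above the flange face (top 140 mm above the table); it is 121 mm from the hinge axis. With the jaw shut it stands, in the station's frame, at x -21 mm, y +77 mm.
- jaw_right (a joint): the same for the right (-y side) half of the clamp ring, the mirror image; it carries the latch at its free end
- jaw_right_post (a point): centre of the top of the right jaw's post, the mirror image: shut, it stands in the station's frame at x -21 mm, y -77 mm, top 140 mm above the table
- latch (a joint): angle of the latch hook about its vertical pivot on the right jaw's free end, rad: 0 fully home (a stop; the bar lies across both jaw ends, its hook behind the upright pin on the left jaw's end), grows as it swings out from the cell, to 1.6. Jaws shut, hook and pin clear by 4 mm; jaws ajar, the hook strikes the pin. Friction about 0.05 N m.
- latch_pivot (a point): on the latch's pivot axis, 85 mm above the table; with the right jaw shut it is in the station's frame at x -78 mm, y -22 mm
- latch_post (a point): centre of the top of the upright round post on the latch's free end, 14 mm across, standing from 14 mm above the flange face to 55 mm (top 140 mm above the table); 95 mm from the pivot. With the jaws and the latch shut it stands, in the station's frame, at x -90 mm, y +72 mm.
- dropper: bystander: amber glass dropper bottle, 38 mm across, 102 mm tall, with a slim bulb; origin at the centre of its underside
- jar_a: bystander: clear sample jar with white cap, 60 mm across, 75 mm tall; origin at the centre of its underside
- jar_b: bystander: white sample jar with white cap, 68 mm across, 85 mm tall; origin at the centre of its underside
- dish: bystander: shallow glass dish, 84 mm across, 16 mm tall; origin at the centre of its underside
- spatula: bystander: steel lab spoon lying on the table, about 150 mm long
- wash_bottle: bystander: white plastic bottle, 70 mm across, 170 mm tall; origin at the centre of its underside
Mind the look-alikes: they are no part of the job. What is shaped like the disc but orange is not meant.

How it is judged:
On the way, in this order (a step that is already met when the one before it is completed fails the run):
1. the disc lies flat and centred on the boss, let go (horizontal distance between disc and seat below 0.007 m and z of disc in the frame of seat between -0.003 and 0.003 m and angle between disc's own z axis and vertical below 0.06 rad and contact force between the fingers and disc below 0.2 N), for 0.2 s.
2. the cover sits over it, flange on flange, let go (horizontal distance between cover and station below 0.005 m and z of cover in the frame of station between 0.082 and 0.0875 m and angle between cover's own z axis and vertical below 0.04 rad and contact force between the fingers and cover below 0.2 N), for 0.2 s.
3. both clamp jaws are shut (value of joint each of jaw_left, jaw_right below 0.035 rad), for 0.2 s.
4. the latch is home (value of joint latch below 0.08 rad), for 0.2 s.
At the end, for the whole second after the job is handed in: The disc lies flat on the boss within 7 mm of its centre, under the cover; the cover's flange lies flat on the station's flange (within 2.5 mm in height, 5 mm in centring); both jaws are within 0.035 rad of fully shut and the latch within 0.08 rad of home; all at rest and let go (all of step 3 and horizontal distance between disc and seat below 0.007 m and z of disc in the frame of seat between -0.003 and 0.003 m and angle between disc's own z axis and vertical below 0.06 rad and horizontal distance between cover and station below 0.005 m and z of cover in the frame of station between 0.082 and 0.0875 m and angle between cover's own z axis and vertical below 0.04 rad and value of joint latch below 0.08 rad and linear speed of each of cover, disc below 0.02 m/s); the robot touches nothing.
It fails at once if the disc or the cover is dropped off the work or tipped over (height (world z) of disc below 0.05 m or height (world z) of cover below -0.02 m or angle between cover's own z axis and vertical above 0.7 rad).
It fails at once if a bystander is shifted by more than 40 mm or tipped over (distance of any of dropper, jar_a, jar_b, dish, spatula, wash_bottle from where it was at the start of the episode above 0.04 m or angle between any of dropper, jar_a, jar_b, dish, wash_bottle's own z axis and vertical above 0.6 rad).
It also fails if it takes over 72 s, if anything falls off the work surface, if the arm or the gripper's body presses on something with over 40 N, if the wrist force passes 120 N, or if a joint passes its speed limit or range.

### The arm

A 6-joint arm with a two-finger parallel gripper is mounted at the origin on the work surface. World frame = base frame: x ahead of the robot, y to its left, z up, the work surface at z = 0. Lengths are in m, angles in rad, forces in N, time in s.
With the tool pointing down it reaches from about 0.3 to 0.85 m from the base axis. Payload 4.2 kg.
Tool frame: the origin (TCP) lies on the centre line of the jaws, within the pads' length; the fingertips stand 14 mm ahead of it and the grasp point (between the pads) lies 5 mm behind it (arm.tips_ahead is the z of the fingertips in the tool frame, in m); z points along the fingers, x is the direction in which the jaws open and shut, and the axes are right-handed (so a half turn about z gives the same grasp; the last joint's range is limited). The gripper opens to 91 mm and grips with 3 to 60 N. Pads are 32 mm wide; open, the fingers measure 118 mm over their backs; the gripper's body (76 mm by 178 mm) begins 60 mm behind the grasp point.
Start: joints at [1.268, 0.32, 1.565, -0, 1.257, -0.02], TCP at [0.16, 0.552, 0.228] pointing down, gripper open.
Joint ranges: [-3.11, 3.11], [-0.84, 2.01], [0.21, 2.61], [-1.34, 4.49], [0.05, 2.63], [-2.56, 2.56]. Speed limits (rad/s): [2.57, 2.57, 3.14, 3.14, 3.14, 3.14].

### API

Orientations are given as a unit quaternion [x, y, z, w].
In Python, from rig import arm, fingers, readout, imaging gives the robot as it stands. The module is installed in compiled form; this text tells all that it offers. Calls block until the motion is done:
- arm.reach(position, orientation): joint-space move of the TCP to a pose.
- arm.movel(position, frame=None, feed=0.15): straight line of the TCP; frame=None keeps the orientation; feed is the mean speed in m/s.
- arm.movej(angles): joint-space move.
- fingers.gripper_open() and fingers.grasp(strength=None): open the fingers fully, or close them until they stop; strength is the grip in N (None keeps the last).
- arm.pause(seconds).
- arm.inverse_kinematics(position, orientation): joint angles nearest the present ones, or None.
- readout.read_state(): the state.
- imaging.get_image(name): name is "scene" or "top"; returns a dict with "color" (400x640x3 uint8, red, green, blue), "mtx" (3x3 intrinsics, pixels), "k1" (the pictures are not rectified: a ray, as slopes to the right and down, at radius r is drawn at 1 + k1 r^2 times it, then the intrinsics apply), "R" (3x3) and "t" (3): a world point X has camera coordinates R X + t. Camera axes: x right, y down, z forward; pixel columns grow to the right and rows downward; lengths in m; the calibration is good to about 2 mm. A picture is of the moment at which its call begins. There is no depth.
A pose or a line that the arm cannot do raises arm.MotionError and nothing moves.
- arm.sign_off(): hands the job in, once; it reports no verdict.
The state is a dict: "clock": time; "joint_positions": joint angles; "qvel": joint speeds; "effort": joint torques, N m; "tool_pos": TCP position; "ee_rot": TCP orientation; "ft_force": force on the tool from outside, world axes, zero at the start; "torque": the same for the moment, N m; "width": finger opening in m.
Only numpy, scipy, OpenCV 4.12 (cv2) and the standard library are available. Lean on these libraries where they do the work, as an engineer would, in place of code of your own. Each camera call takes 0.05 s, during which the arm holds its last target.

## Working session

There is one attempt and no reset: what is moved stays moved. The work goes in short steps, each a Python script; the robot and the scene stay as the last script left them, time stands still between calls to the robot, and variables do not carry over. Pictures are saved under pics/ and viewed, and the job is handed in when it is done.

```bash
mkdir -p pics; cat > h.py <<'E'
import numpy as np, cv2
from rig import arm, fingers, readout, imaging
def snap(name,fn):
    im=imaging.get_image(name); cv2.imwrite(fn,im["color"][:,:,::-1]); np.save('cam_'+name+'.npy',np.array([im],dtype=object),allow_pickle=True); return im
def load(name): return np.load('cam_'+name+'.npy',allow_pickle=True)[0]
def ray(im,u,v):
    K=im["mtx"];k1=float(im["k1"])
    d=np.array([(u-K[0,2])/K[0,0],(v-K[1,2])/K[1,1]]);s=d.copy()
    for _ in range(30): s=d/(1+k1*(s@s))
    R=np.array(im["R"]);t=np.array(im["t"])
    return -R.T@t, R.T@np.array([s[0],s[1],1.])
def onz(im,u,v,z):
    c,d=ray(im,u,v); return c+d*(z-c[2])/d[2]
def proj(im,X):
    p=np.array(im["R"])@np.array(X,float)+np.array(im["t"]);s=p[:2]/p[2];s=s*(1+float(im["k1"])*(s@s));K=im["mtx"]
    return np.array([K[0,0]*s[0]+K[0,2],K[1,1]*s[1]+K[1,2]])
def tri(a,ua,b,ub):
    c1,d1=ray(a,*ua);c2,d2=ray(b,*ub);d1/=np.linalg.norm(d1);d2/=np.linalg.norm(d2)
    A=np.stack([d1,-d2],1);s=np.linalg.lstsq(A,c2-c1,rcond=None)[0]
    p,q=c1+s[0]*d1,c2+s[1]*d2
    return (p+q)/2,np.linalg.norm(p-q)
E
python3 - <<'E'
from h import *
for n in ("scene","top"):
    im=snap(n,f"pics/{n}0.png"); print(n,im["mtx"],im["k1"],-np.array(im["R"]).T@im["t"],im["R"])
s=readout.read_state();print(s); print(arm.tips_ahead)
E
```

```text
scene [[446.74827749   0.         318.15102435]
 [  0.         446.74827749 199.57418221]
 [  0.           0.           1.        ]] 0.02287482572210532 [1.02881167 0.73386831 0.85156531] [[-0.858201    0.51330331 -0.00327832]
 [ 0.32380507  0.53639784 -0.77937644]
 [-0.39829802 -0.66992318 -0.62654738]]
top [[424.91442629   0.         315.20496637]
 [  0.         424.91442629 195.07678403]
 [  0.           0.           1.        ]] -0.017252864763069697 [ 0.42710751 -0.06230398  1.31051708] [[-1.07970060e-02 -9.99941445e-01  7.28496432e-04]
 [-9.94486324e-01  1.06621003e-02 -1.04322919e-01]
 [ 1.04309043e-01 -1.85085493e-03 -9.94543211e-01]]
{'clock': 0.1, 'joint_positions': array([ 1.26798223e+00,  3.20218917e-01,  1.56554333e+00, -4.73582294e-05,
        1.25742224e+00, -2.00241085e-02]), 'qvel': array([ 0.00030357, -0.00188001, -0.003023  , -0.00075098, -0.00054553,
        0.00018499]), 'effort': array([ 5.67098614e-04, -4.13329554e+01, -2.32509452e+01,  7.27953343e-02,
        4.20462212e-02, -5.41323777e-05]), 'tool_pos': array([0.16034274, 0.55173952, 0.22721487]), 'ee_rot': array([ 7.99694017e-01,  6.00407233e-01, -6.32776395e-04,  4.83305881e-04]), 'ft_force': array([ 0.26441311, -0.60166948,  0.13724448]), 'torque': array([ 0.01258634, -0.02448701,  0.02184449]), 'width': 0.09099115661822614}
0.014
```

View pics/scene0.png

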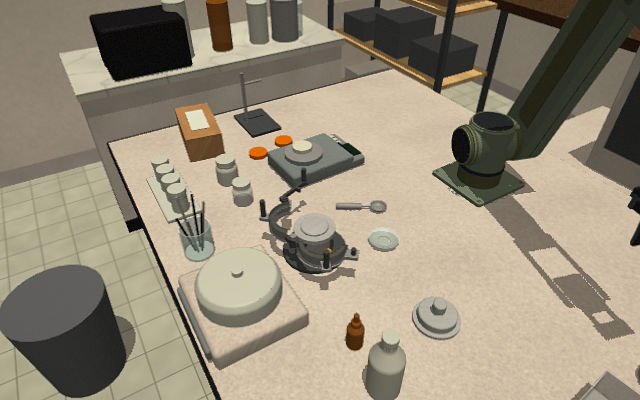

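View pics/top0.png

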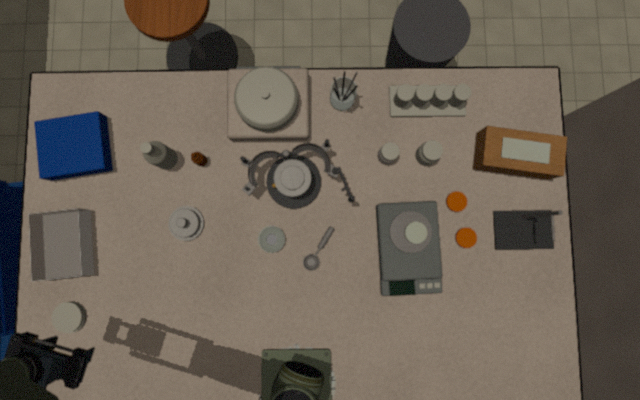

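Disc candidates: the white disc on the pan (top 415,232; scene 302,146), the orange discs (top 456,201 and 466,238), the white round item at top (67,317), and the jar caps (390,152 and 430,150). I choose the one on the pan. Cover candidates: the knobbed flange at top (186,223), and the large lidded pot (267,98). I choose the small flanged one. I'll check close crops next.

```bash
python3 - <<'E'
from h import *
t=load("top")["color"][:,:,::-1];s=load("scene")["color"][:,:,::-1]
def crop(im,x0,y0,w,h,k): return cv2.resize(im[y0:y0+h,x0:x0+w],None,fx=k,fy=k,interpolation=cv2.INTER_CUBIC)
a=np.hstack([crop(t,375,195,72,104,5)[:500],crop(t,155,190,80,104,5)[:500]]);cv2.imwrite('pics/c1.png',a)
cv2.imwrite('pics/c2.png',crop(t,235,130,130,90,6))
cv2.imwrite('pics/c3.png',crop(s,230,120,150,160,4)[:600])
cv2.imwrite('pics/c3.png',cv2.resize(crop(s,240,125,130,150,4),None,fx=1,fy=1))
E
```

```text
(no output)
```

View pics/c1.png

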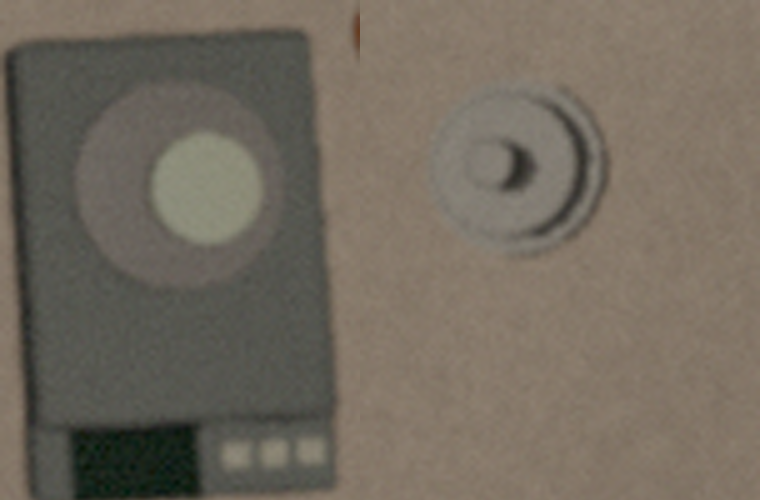

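View pics/c2.png

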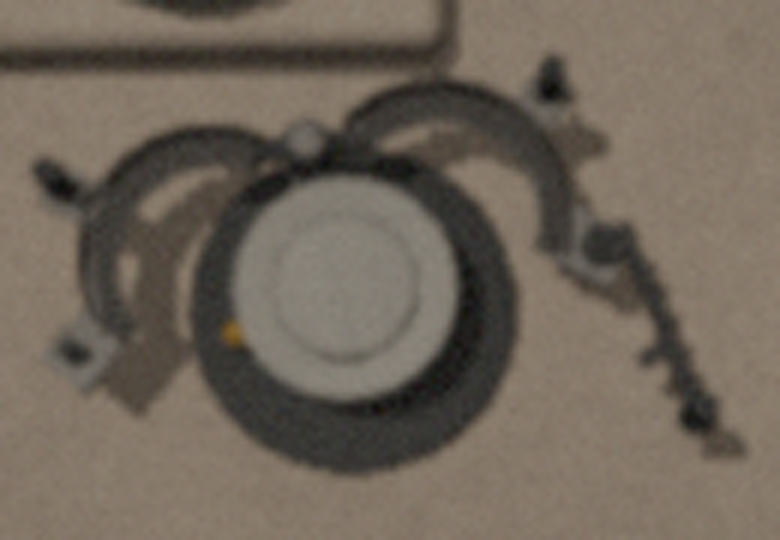

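View pics/c3.png

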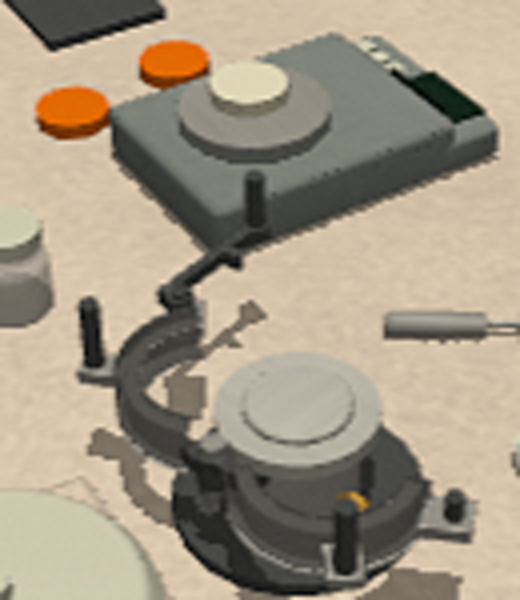

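```bash
cat > seg.py <<'E'
from h import *
def comp(im,seed,lo,hi,sp='hsv',win=None):
    c=cv2.GaussianBlur(im["color"],(3,3),0); h=cv2.cvtColor(c,cv2.COLOR_RGB2HSV) if sp=='hsv' else c
    m=cv2.inRange(h,np.array(lo),np.array(hi))
    if win: 
        w=np.zeros_like(m);w[win[1]:win[3],win[0]:win[2]]=255;m&=w
    n,l=cv2.connectedComponents(m); return ((l==l[seed[1],seed[0]])&(m>0)).astype(np.uint8)
def contour(m):
    cs,_=cv2.findContours(m,cv2.RETR_EXTERNAL,cv2.CHAIN_APPROX_NONE);return max(cs,key=len)[:,0].astype(float)
def circ(P):
    A=np.c_[2*P,np.ones(len(P))];b=(P**2).sum(1);x=np.linalg.lstsq(A,b,rcond=None)[0];r=np.sqrt(x[2]+x[0]**2+x[1]**2)
    return x[:2],r,np.abs(np.hypot(*(P-x[:2]).T)-r).mean()
E
python3 - <<'E'
from seg import *
t=load("top");s=load("scene")
for n,im,pts in (("top",t,dict(disc=(415,232),pan=(400,225),flange=(293,180),flr=(278,172),dark=(310,203),cov=(185,222),knob=(182,222),covfl=(203,235),table=(220,250),jaw=(325,150),post=(326,143))),("scene",s,dict(disc=(302,147),pan=(290,155),flange=(315,225),flr=(296,228),cov=(430,318),knob=(438,303),table=(380,210)))):
    hsv=cv2.cvtColor(cv2.GaussianBlur(im["color"],(3,3),0),cv2.COLOR_RGB2HSV)
    for k,(u,v) in pts.items(): print(n,k,im["color"][v,u],hsv[v,u])
E
```

```text
top disc [136 137 117] [ 30  33 139]
top pan [104  99  90] [ 18  32 105]
top flange [132 126 117] [ 20  29 132]
top flr [132 125 119] [ 18  29 131]
top dark [88 76 66] [15 57 90]
top cov [90 83 77] [19 33 86]
top knob [134 128 119] [ 17  31 133]
top covfl [136 120 106] [ 15  53 134]
top table [132 118 104] [ 15  54 132]
top jaw [92 87 82] [16 37 89]
top post [34 33 26] [24 34 37]
scene disc [222 215 181] [ 25  47 222]
scene pan [147 141 134] [ 19  24 146]
scene flange [183 178 165] [ 23  28 184]
scene flr [182 179 163] [ 24  26 183]
scene cov [179 173 160] [ 22  27 180]
scene knob [181 177 163] [ 22  27 181]
scene table [139 134 126] [ 20  25 121]
```

```bash
python3 - <<'E'
from seg import *
t=load("top");s=load("scene")
d={}
d['t','disc']=comp(t,(415,232),(20,15,115),(45,60,255))
d['t','flange']=comp(t,(293,180),(10,10,112),(40,42,255),win=(260,150,330,215))
d['t','cov']=comp(t,(182,224),(10,10,60),(40,44,255),win=(160,195,215,250))
d['s','disc']=comp(s,(302,147),(20,30,185),(40,80,255))
d['s','flange']=comp(s,(315,225),(10,10,150),(40,40,255),win=(285,205,345,260))
d['s','cov']=comp(s,(430,318),(10,8,110),(40,38,255),win=(405,285,470,345))
vis={'t':t["color"][:,:,::-1].copy(),'s':s["color"][:,:,::-1].copy()}
Z=dict(disc=.086,flange=.085,cov=.008)
E={}
for (c,k),m in d.items():
    im=t if c=='t' else s
    p=contour(m); e=cv2.fitEllipse(p.astype(np.float32));E[c,k]=e[0]
    P=np.array([onz(im,u,v,Z[k])[:2] for u,v in p]); print(c,k,m.sum(),e,circ(P))
    cv2.drawContours(vis[c],[p.astype(int)[:,None]],-1,(0,0,255),1)
for k in Z: print(k,tri(t,E['t',k],s,E['s',k]))
v1=cv2.resize(vis['t'][130:270,150:450],None,fx=2.6,fy=2.6,interpolation=cv2.INTER_NEAREST)
cv2.imwrite('pics/v1.png',v1)
v2=cv2.resize(vis['s'][130:350,260:480],None,fx=2.7,fy=2.7,interpolation=cv2.INTER_NEAREST)
cv2.imwrite('pics/v2.png',v2)
E
```

```text
t disc 400 ((416.1480712890625, 232.176513671875), (21.341230392456055, 22.132478713989258), 154.1876220703125) (array([ 0.44526692, -0.35362396]), np.float64(0.031176700279602884), np.float64(0.0006917169669514004))
t flange 998 ((291.9577331542969, 177.59490966796875), (34.719844818115234, 34.91657257080078), 63.96289825439453) (array([0.60778694, 0.00257246]), np.float64(0.05093181387698722), np.float64(0.00073950082249828))
t cov 998 ((185.59828186035156, 222.8590850830078), (34.494564056396484, 35.26434326171875), 51.780006408691406) (array([0.48256205, 0.33353384]), np.float64(0.05348357505195958), np.float64(0.000791103317589689))
s disc 158 ((301.5587463378906, 144.85533142089844), (9.699405670166016, 18.15570640563965), 90.11402130126953) (array([ 0.4430921, -0.3545606]), np.float64(0.02921895824450586), np.float64(0.001396290838544805))
s flange 896 ((313.2758483886719, 226.82907104492188), (27.152027130126953, 43.18935775756836), 85.99639892578125) (array([0.60845895, 0.00123005]), np.float64(0.052833949494020496), np.float64(0.0021301612405065715))
s cov 1381 ((436.4010314941406, 317.9659423828125), (39.7708625793457, 49.296695709228516), 115.38082122802734) (array([0.48163939, 0.33414841]), np.float64(0.05488132423613387), np.float64(0.0017095837588859669))
disc (array([ 0.44465936, -0.35298959,  0.08713733]), np.float64(0.001230531663594401))
flange (array([0.60810394, 0.00233778, 0.08412938]), np.float64(0.0009922830108399408))
cov (array([0.48196191, 0.33470883, 0.00557051]), np.float64(0.0013303705483018902))
```

View pics/v1.png

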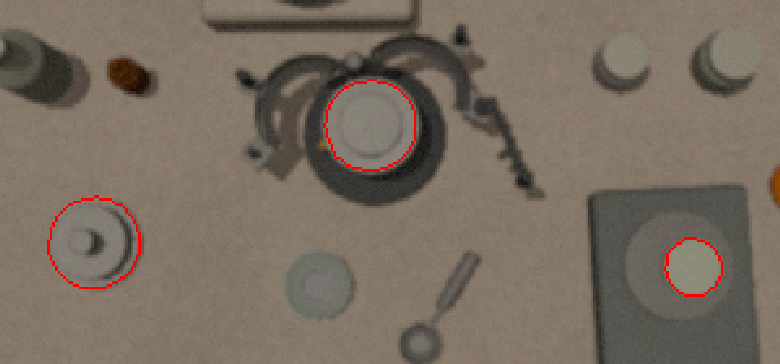

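View pics/v2.png

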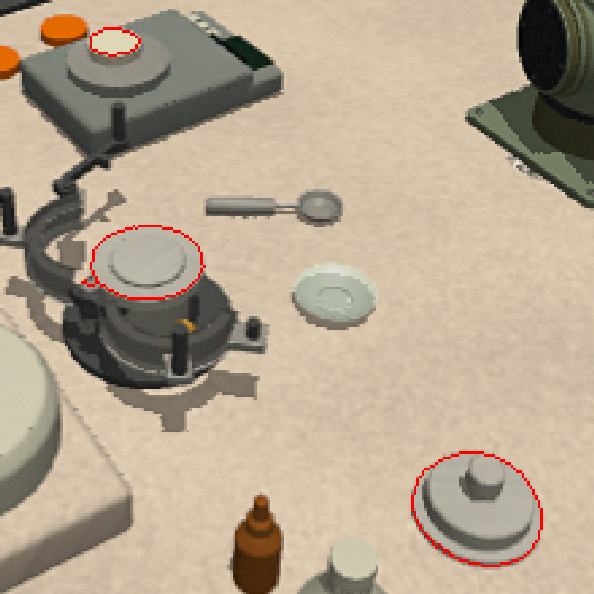

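Red outlines sit cleanly on the disc (top 416,232), the station flange (292,178) and the cover (186,223). Triangulated heights: disc top 87 mm, flange 84 mm, cover flange 6 mm. Those agree with the text. Next are the posts and the hinge for yaw.

```bash
python3 - <<'E'
from seg import *
t=load("top");s=load("scene")
T=dict(L=(242,158),R=(327,141),K=(351,198.5)); S=dict(L=(326,251),R=(262.5,200.5),K=(303.7,169.5))
for k in T: print(k,tri(t,T[k],s,S[k]), onz(t,*T[k],.14), onz(s,*S[k],.14))
c=np.array([.608,.002])
for z in (.085,.095,.103,.11):
    h=onz(t,285.8,152.8,z)[:2]; d=h-c; print(z,h,np.hypot(*d),np.arctan2(d[1],d[0]))
# hinge in scene
print(proj(s,[.678,.02,.1]))
crop=t["color"][130:220,235:365,::-1]
cv2.imwrite('pics/e1.png',cv2.resize(crop[5:50,0:65],None,fx=12,fy=12,interpolation=cv2.INTER_CUBIC))
cv2.imwrite('pics/e2.png',cv2.resize(s["color"][190:280,255:370,::-1],None,fx=6.5,fy=6.5,interpolation=cv2.INTER_CUBIC))
E
```

```text
L (array([0.65589296, 0.13916134, 0.1408663 ]), np.float64(0.0006490687869135213)) [0.65632993 0.13912534 0.14      ] [0.6551846  0.13864112 0.14      ]
R (array([ 0.70056183, -0.09827525,  0.13987159]), np.float64(0.0037821918175040166)) [ 0.70220023 -0.09925179  0.14      ] [ 0.69923241 -0.09668985  0.14      ]
K (array([ 0.54024724, -0.16414802,  0.13777085]), np.float64(0.00178889905662787)) [ 0.53928384 -0.16345446  0.14      ] [ 0.54243244 -0.1619753   0.14      ]
0.085 [0.68115809 0.02025576] 0.07540145367284726 0.24454429590007504
0.095 [0.67908508 0.01958209] 0.07322717449813947 0.24247231824970847
0.103 [0.67742668 0.01904315] 0.07148798989667997 0.24072399554715967
0.11 [0.67597557 0.01857158] 0.06996639097301692 0.23912291780968375
[292.33768328 236.19712903]
```

View pics/e1.png

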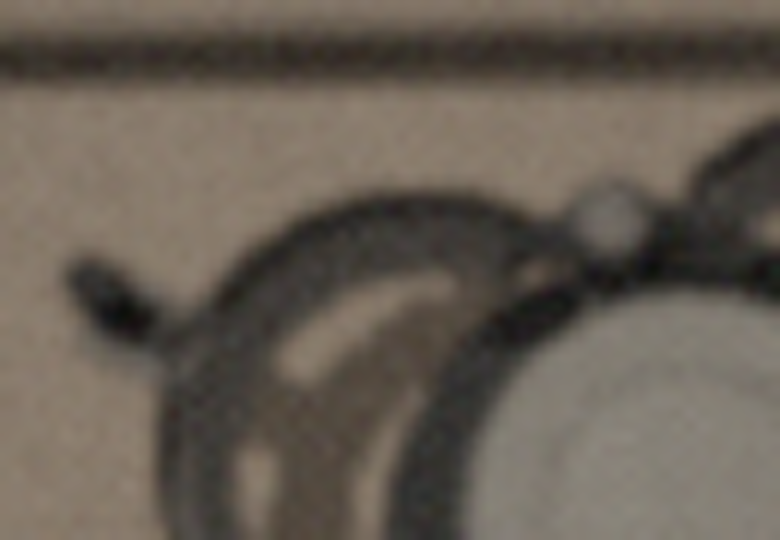

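View pics/e2.png

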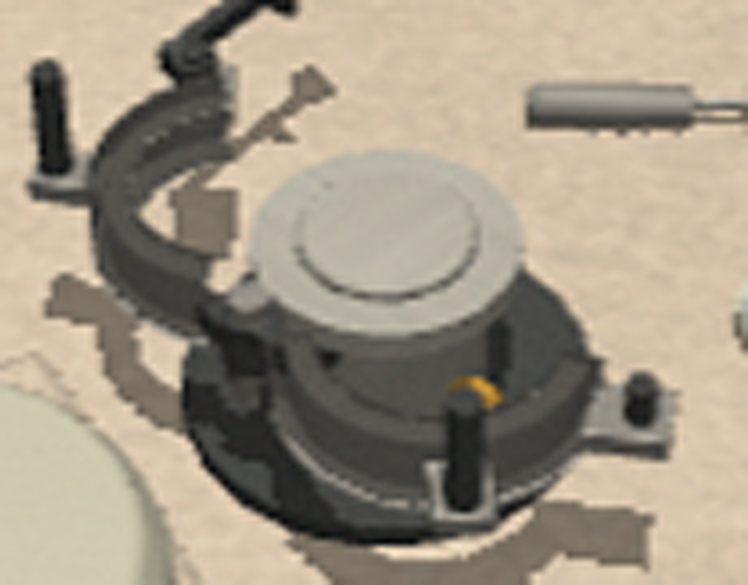

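```bash
cat >> h.py <<'E'
def q(a): return [np.cos(a/2),np.sin(a/2),0,0]
def st(*k):
    s=readout.read_state(); print(round(s["clock"],2),"tcp",np.round(s["tool_pos"],4),"F",np.round(s["ft_force"],2),"T",np.round(s["torque"],2),"w",round(s["width"],4)); return s
E
python3 - <<'E'
from h import *
a=.24-np.pi/2
arm.reach([.445,-.3535,.16],q(a)); st()
arm.movel([.445,-.3535,.0885],feed=.1); st()
fingers.grasp(15); st()
arm.movel([.445,-.3535,.19],feed=.15); st()
snap("top","pics/t1.png");snap("scene","pics/s1.png")
E
```

```text
3.42 tcp [ 0.4454 -0.353   0.16  ] F [ 0.01 -0.24  0.17] T [-0.04  0.17  0.03] w 0.0912
4.29 tcp [ 0.4455 -0.3538  0.089 ] F [-0.29 -0.11  1.07] T [-0.05  0.11 -0.03] w 0.0908
4.84 tcp [ 0.445  -0.3534  0.0887] F [-1.24  0.04  2.11] T [ 0.17  0.23 -0.02] w 0.0625
5.67 tcp [ 0.4444 -0.3531  0.189 ] F [ 0.05  0.08 -2.19] T [-0.05  0.15 -0.  ] w 0.0623
```

```bash
python3 - <<'E'
from seg import *
t=load("top");s=load("scene")
a=cv2.resize(t["color"][170:290,360:480,::-1],None,fx=3.3,fy=3.3,interpolation=cv2.INTER_CUBIC)
b=cv2.resize(s["color"][60:180,240:360,::-1],None,fx=3.3,fy=3.3,interpolation=cv2.INTER_CUBIC)
cv2.imwrite('pics/g1.png',np.hstack([a,b]))
print(proj(t,[.4447,-.3532,.189]),proj(s,[.4447,-.3532,.189]))
E
```

```text
[425.25623703 231.67659179] [300.4296984  116.43961317]
```

View pics/g1.png

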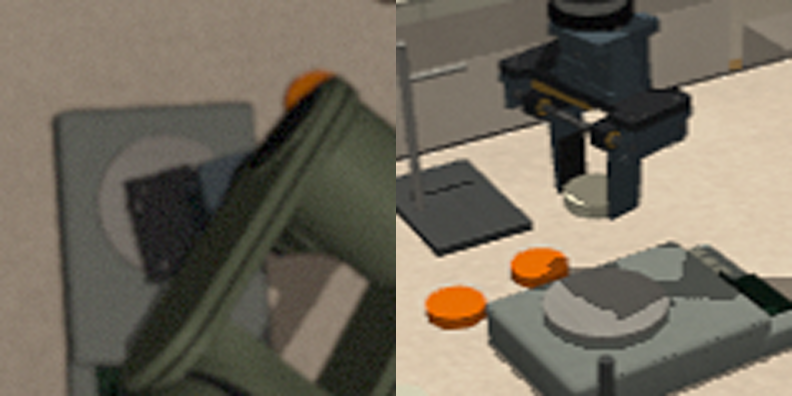

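```bash
python3 - <<'E'
from h import *
a=.24-np.pi/2
arm.movel([.445,-.3535,.21],feed=.2)
arm.reach([.608,.002,.21],q(a)); st()
arm.movel([.608,.002,.125],feed=.12); arm.pause(.2);st()
arm.movel([.608,.002,.1085],feed=.04); arm.pause(.2);st()
snap("scene","pics/s2.png")
E
python3 - <<'E'
from h import *
s=load("scene");cv2.imwrite('pics/g2.png',cv2.resize(s["color"][160:290,240:390,::-1],None,fx=4.5,fy=4.5,interpolation=cv2.INTER_CUBIC))
E
```

```text
7.47 tcp [0.6078 0.0008 0.2099] F [ 0.05 -0.57 -1.05] T [-0.11  0.15 -0.02] w 0.0625
8.53 tcp [0.6085 0.002  0.1259] F [-0.22  1.22 -0.28] T [-0.05  0.19 -0.07] w 0.0624
9.28 tcp [0.608  0.002  0.1084] F [ 0.66  0.28 -0.41] T [-0.07  0.2  -0.03] w 0.0628
```

View pics/g2.png

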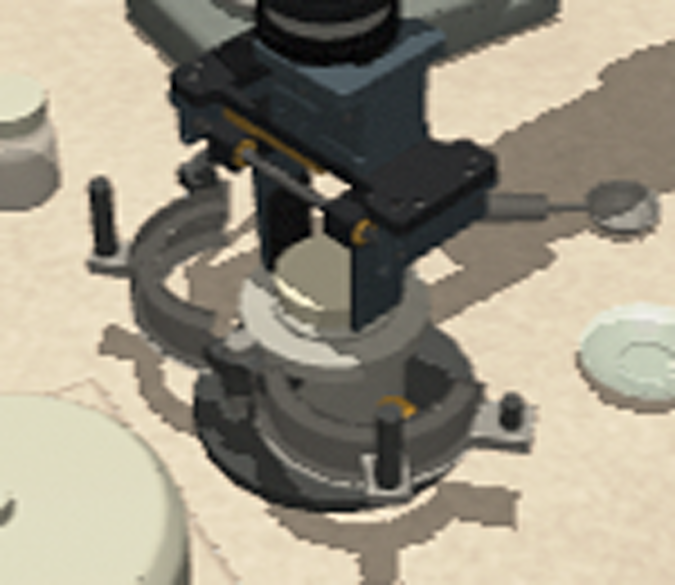

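```bash
python3 - <<'E'
from h import *
a=.24-np.pi/2
fingers.gripper_open(); st()
arm.movel([.608,.002,.2],feed=.15)
arm.reach([.482,.334,.2],q(0.6-np.pi/2)); st()
snap("top","pics/t3.png");snap("scene","pics/s3.png")
E
python3 - <<'E'
from h import *
t=load("top");s=load("scene")
a=cv2.resize(t["color"][140:215,250:350,::-1],None,fx=4,fy=4,interpolation=cv2.INTER_CUBIC)
b=cv2.resize(s["color"][190:265,265:365,::-1],None,fx=4,fy=4,interpolation=cv2.INTER_CUBIC)
cv2.imwrite('pics/g3.png',np.hstack([a,b]))
E
```

```text
9.95 tcp [0.608  0.002  0.1085] F [-0.58  0.14  0.03] T [-0.08  0.15  0.  ] w 0.0914
12.04 tcp [0.4826 0.3331 0.1998] F [ 0.5  -0.72  0.31] T [-0.09  0.16 -0.04] w 0.0913
```

View pics/g3.png

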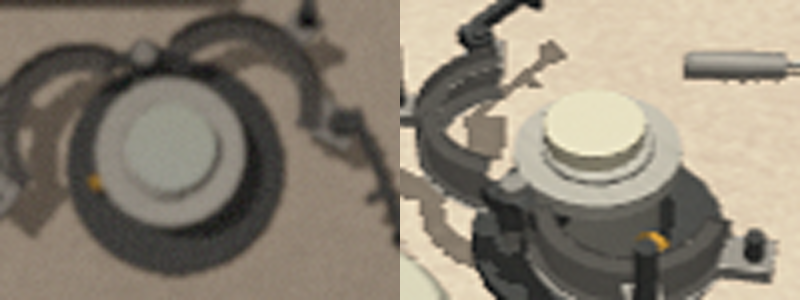

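View pics/s3.png

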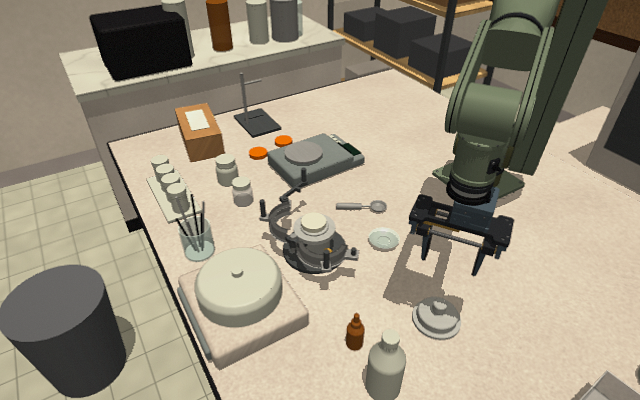

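```bash
python3 - <<'E'
from seg import *
t=load("top");s=load("scene")
h=cv2.cvtColor(cv2.GaussianBlur(t["color"],(3,3),0),cv2.COLOR_RGB2HSV);print(h[177,285:320:2])
D=comp(t,(292,176),(24,10,110),(45,60,255),win=(260,150,330,215))
F=comp(t,(278,172),(8,5,112),(60,42,255),win=(260,150,330,215))
DS=comp(s,(313,220),(20,30,185),(40,80,255))
for n,im,m,z in (('D',t,D,.105),('F',t,F,.085),('DS',s,DS,.105)):
    p=contour(m);print(n,m.sum(),cv2.fitEllipse(p.astype(np.float32)),circ(np.array([onz(im,u,v,z)[:2] for u,v in p])))
# knob/body/flange of cover from before-grasp pictures
print(tri(t,cv2.fitEllipse(contour(D).astype(np.float32))[0],s,cv2.fitEllipse(contour(DS).astype(np.float32))[0]))
E
python3 - <<'E'
from seg import *
s=load("scene")
cv2.imwrite('pics/k1.png',np.hstack([cv2.resize(cv2.imread('pics/top0.png')[195:250,157:212],None,fx=7,fy=7,interpolation=cv2.INTER_CUBIC),cv2.resize(cv2.imread('pics/scene0.png')[290:345,407:462],None,fx=7,fy=7,interpolation=cv2.INTER_CUBIC)]))
E
```

```text
[[ 28  20 152]
 [ 30  20 152]
 [ 33  20 152]
 [ 30  20 152]
 [ 32  22 151]
 [ 32  22 151]
 [ 30  20 152]
 [ 30  20 151]
 [ 30  20 151]
 [ 27  22 128]
 [ 18  28 117]
 [ 19  30 145]
 [ 19  31 140]
 [ 18  32  80]
 [ 20  23  34]
 [ 10  15  51]
 [ 30   9  56]
 [ 15  31  65]]
D 398 ((292.4457092285156, 176.02642822265625), (21.609554290771484, 21.681583404541016), 129.8765411376953) (array([6.09234333e-01, 9.54244306e-05]), np.float64(0.031125854452034394), np.float64(0.0008484219383399654))
F 1025 ((292.0111999511719, 177.4886474609375), (35.37024688720703, 35.89564514160156), 84.94645690917969) (array([0.60810745, 0.00241677]), np.float64(0.05212276829687949), np.float64(0.000767964223772817))
DS 435 ((309.690185546875, 219.64427185058594), (17.88954734802246, 35.281368255615234), 84.61631774902344) (array([ 0.61452734, -0.00643483]), np.float64(0.03832041183097875), np.float64(0.005998024773808665))
(array([ 0.61203049, -0.00204657,  0.10652191]), np.float64(0.007436142173654122))
```

View pics/k1.png

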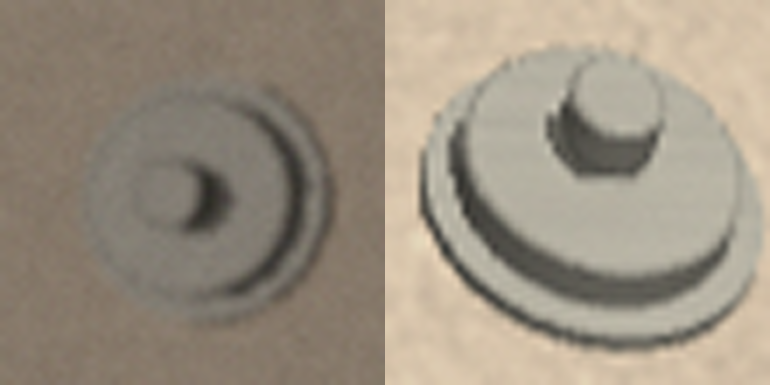

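```bash
python3 - <<'E'
from seg import *
t=load("top");s=load("scene")
h=cv2.cvtColor(s["color"],cv2.COLOR_RGB2HSV)
print(h[205:245,313])
D=comp(s,(313,220),(20,30,205),(40,80,255))
p=contour(D);e=cv2.fitEllipse(p.astype(np.float32));print(D.sum(),e,circ(np.array([onz(s,u,v,.105)[:2] for u,v in p])))
s0={**s,"color":cv2.imread('pics/scene0.png')[:,:,::-1].copy()}
for lo in (140,150,160,170):
    F=comp(s0,(315,225),(10,10,lo),(40,40,255),win=(285,205,345,260)); F=cv2.morphologyEx(F,cv2.MORPH_OPEN,np.ones((5,5),np.uint8))
    p=contour(F);P=np.array([onz(s,u,v,.085)[:2] for u,v in p]);c,r,e=circ(P)
    for _ in range(5):
        k=np.abs(np.hypot(*(P-c).T)-r)<.0015;c,r,e=circ(P[k])
    print(lo,c,r,e,k.mean(),proj(s,[*c,.085]))
v=s["color"][:,:,::-1].copy();v=cv2.resize(v[190:265,265:365],None,fx=7,fy=7,interpolation=cv2.INTER_CUBIC)
for c,r,z,col in (((.608,.002),.054,.085,(0,0,255)),((.608,.002),.032,.105,(255,0,0)),((.608,.002),.036,.091,(0,200,0))):
    pts=np.array([(proj(s,[c[0]+r*np.cos(q),c[1]+r*np.sin(q),z])-[265,190]+.5)*7 for q in np.linspace(0,6.283,80)])
    cv2.polylines(v,[pts.astype(int)[:,None]],True,col,1)
cv2.imwrite('pics/o1.png',v)
v=t["color"][:,:,::-1].copy();v=cv2.resize(v[150:210,255:330],None,fx=9,fy=9,interpolation=cv2.INTER_CUBIC)
for c,r,z,col in (((.608,.002),.054,.085,(0,0,255)),((.608,.002),.032,.105,(255,0,0)),((.608,.002),.036,.091,(0,200,0))):
    pts=np.array([(proj(t,[c[0]+r*np.cos(q),c[1]+r*np.sin(q),z])-[255,150]+.5)*9 for q in np.linspace(0,6.283,80)])
    cv2.polylines(v,[pts.astype(int)[:,None]],True,col,1)
cv2.imwrite('pics/o2.png',v)
E
```

```text
[[ 19  46 227]
 [ 19  48 222]
 [ 18  49 224]
 [ 19  48 224]
 [ 19  49 224]
 [ 19  46 226]
 [ 19  48 227]
 [ 24  44 227]
 [ 25  40 232]
 [ 25  42 232]
 [ 24  41 232]
 [ 25  41 230]
 [ 24  41 232]
 [ 25  40 232]
 [ 24  42 232]
 [ 25  40 231]
 [ 26  40 231]
 [ 24  42 232]
 [ 25  41 232]
 [ 26  41 231]
 [ 25  41 231]
 [ 24  41 232]
 [ 25  39 233]
 [ 25  40 238]
 [ 23  46 122]
 [ 23  49 126]
 [ 23  48 127]
 [ 24  50 127]
 [ 24  25 206]
 [ 24  25 204]
 [ 21  27 131]
 [ 25  27 159]
 [ 23  27 197]
 [ 24  26 198]
 [ 24  26 195]
 [ 24  24 198]
 [ 24  27 152]
 [ 24  25 103]
 [ 22  28 102]
 [ 22  26 107]]
372 ((313.28155517578125, 219.02639770507812), (17.26409149169922, 27.2584171295166), 92.45226287841797) (array([ 0.60475201, -0.00422212]), np.float64(0.033164880408685316), np.float64(0.002532207092912581))
140 [0.60615261 0.00149776] 0.05192133681586152 0.0006224996035549847 0.7961165048543689 [313.95921904 226.14045543]
150 [ 0.60265873 -0.00393946] 0.045939135710200245 0.0006154887206506263 0.21621621621621623 [314.0587216  224.44287241]
160 [ 0.602508   -0.00419809] 0.04567396180313487 0.0006387637607611097 0.21052631578947367 [314.05823112 224.36458465]
170 [ 0.60153617 -0.00726351] 0.04350545418136823 0.0008241585722640818 0.17592592592592593 [313.77891766 223.54865432]
```

View pics/o1.png

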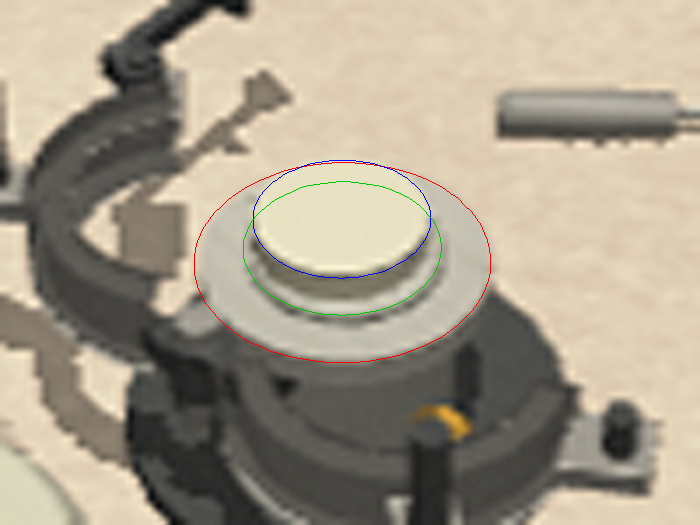

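View pics/o2.png

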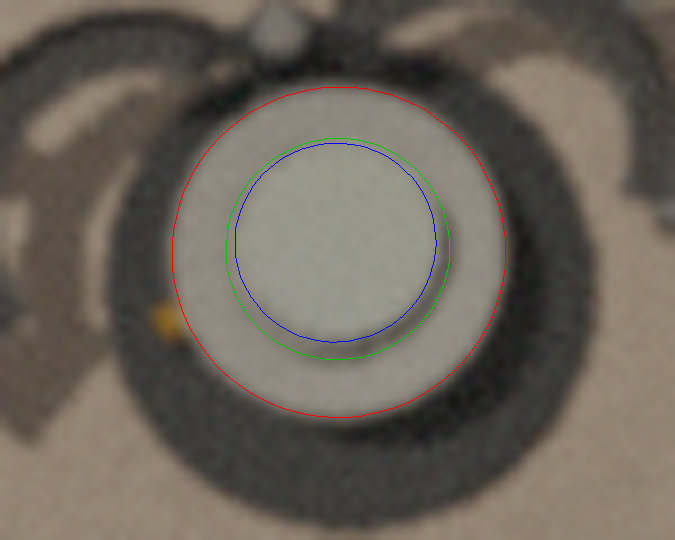

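The overlaid circles for centre (0.608, 0.002) fit flange, boss and disc in both views to about 1 mm, and the disc lies centred. I'll do the same check for the cover.

```bash
python3 - <<'E'
from seg import *
out=[]
for n,x0,y0 in (("top",157,195),("scene",407,290)):
    im=load(n);v=cv2.resize(cv2.imread(f'pics/{n}0.png')[y0:y0+55,x0:x0+55],None,fx=7,fy=7,interpolation=cv2.INTER_CUBIC)
    for r,z,col in ((.054,.008,(0,0,255)),(.044,.028,(255,0,0)),(.015,.058,(0,200,0))):
        pts=np.array([(proj(im,[.482+r*np.cos(q),.334+r*np.sin(q),z])-[x0,y0]+.5)*7 for q in np.linspace(0,6.283,80)])
        cv2.polylines(v,[pts.astype(int)[:,None]],True,col,1)
    out.append(v)
cv2.imwrite('pics/o3.png',np.hstack(out))
t=load("top");s=load("scene")
print(tri(t,(157+168/7-.5,195+195/7-.5),s,(407+(616-385)/7-.5,290+95/7-.5)))
E
```

```text
(array([0.4819303 , 0.33358222, 0.05732742]), np.float64(0.00012861888720345506))
```

View pics/o3.png

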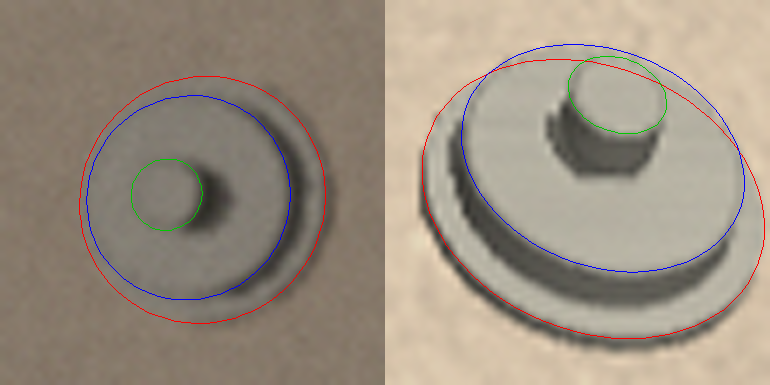

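```bash
python3 - <<'E'
from h import *
arm.movel([.482,.3332,.12],feed=.15)
arm.movel([.482,.3332,.0555],feed=.06); arm.pause(.1);st()
fingers.grasp(40); arm.pause(.1);st()
arm.movel([.482,.3332,.075],feed=.06);st()
snap("scene","pics/s4.png")
E
python3 - <<'E'
from h import *
s=load("scene");cv2.imwrite('pics/g4.png',cv2.resize(s["color"][210:350,390:530,::-1],None,fx=4,fy=4,interpolation=cv2.INTER_CUBIC))
E
```

```text
14.15 tcp [0.4822 0.3334 0.056 ] F [ 0.39  1.13 -0.34] T [-0.11  0.14 -0.04] w 0.0912
15.22 tcp [0.4819 0.3334 0.0555] F [-1.28  1.99  0.1 ] T [ 0.11  0.33 -0.01] w 0.0288
15.7 tcp [0.4822 0.3332 0.0754] F [ 0.5  -1.02 -3.28] T [-0.13  0.15 -0.05] w 0.0287
```

View pics/g4.png

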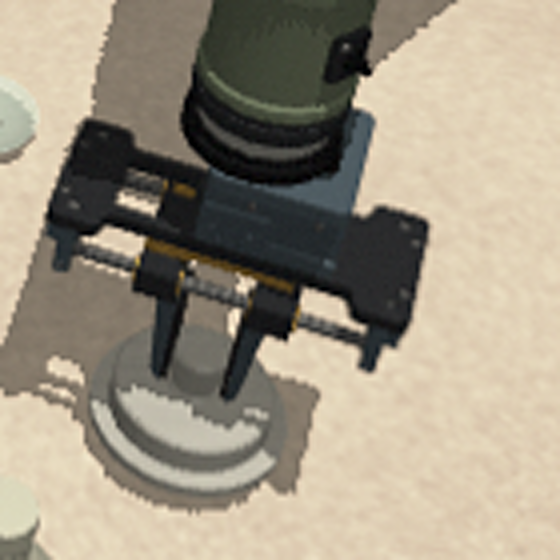

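```bash
python3 - <<'E'
from h import *
arm.movel([.482,.3332,.23],feed=.2)
arm.reach([.608,.002,.23],q(.24-np.pi/2)); 
arm.movel([.608,.002,.17],feed=.12);arm.pause(.3);s0=st()
arm.movel([.608,.002,.149],feed=.05);arm.pause(.2);st()
for z in (.146,.144,.1425,.1412):
    arm.movel([.608,.002,z],feed=.03);arm.pause(.2);s=st()
    if s["ft_force"][2]-s0["ft_force"][2]>8: print("contact");break
snap("scene","pics/s5.png");snap("top","pics/t5.png")
E
python3 - <<'E'
from h import *
s=load("scene");cv2.imwrite('pics/g5.png',cv2.resize(s["color"][160:290,240:390,::-1],None,fx=5,fy=5,interpolation=cv2.INTER_CUBIC)[:600])
E
```

```text
18.96 tcp [0.6083 0.002  0.1707] F [ 0.68  0.31 -2.41] T [-0.07  0.12  0.04] w 0.0287
19.73 tcp [0.6082 0.002  0.1494] F [-0.68  0.25 -2.48] T [-0.05  0.16 -0.02] w 0.0287
20.18 tcp [0.608  0.002  0.1461] F [-0.56 -0.18 -3.67] T [-0.06  0.1  -0.01] w 0.0287
20.62 tcp [0.608 0.002 0.144] F [ 0.22 -0.51 -3.24] T [-0.09  0.2   0.03] w 0.0294
21.07 tcp [0.608  0.002  0.1425] F [ 0.54  0.06 -3.38] T [-0.09  0.17 -0.  ] w 0.0289
21.52 tcp [0.608  0.002  0.1412] F [-0.53  1.   -3.04] T [-0.05  0.09  0.01] w 0.0293
```

View pics/g5.png

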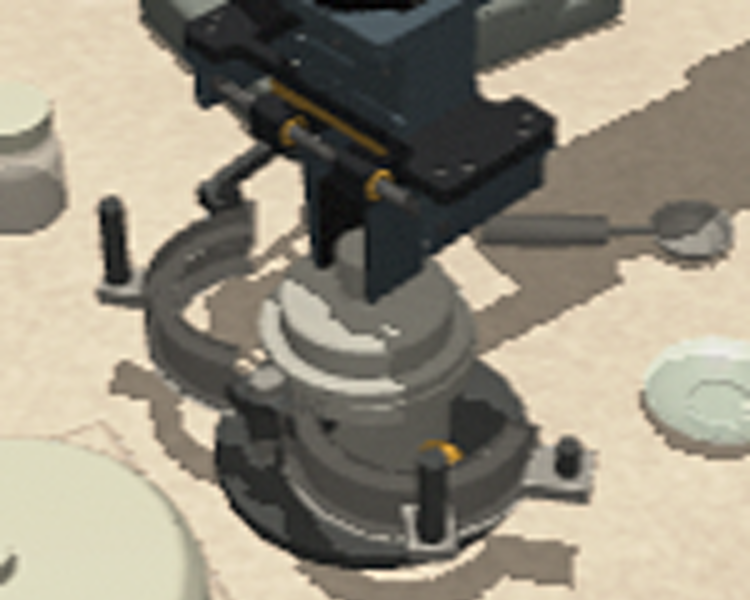

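```bash
python3 - <<'E'
from h import *
for z in (.1404,.1398):
    arm.movel([.608,.002,z],feed=.03);arm.pause(.2);s=st()
    if s["ft_force"][2]>0: print("contact");break
fingers.gripper_open();arm.pause(.2);st()
arm.movel([.608,.002,.24],feed=.2)
arm.reach([.45,.10,.26],q(.24-np.pi/2));st()
snap("scene","pics/s6.png");snap("top","pics/t6.png")
E
python3 - <<'E'
from h import *
out=[]
for n,x0,y0,w,h in (("scene",250,190,115,110),("top",225,60,115,110)):
    im=load(n);v=cv2.resize(im["color"][y0:y0+h,x0:x0+w,::-1],None,fx=3.4,fy=3.4,interpolation=cv2.INTER_CUBIC)
    for r,z,col in ((.054,.093,(0,0,255)),(.044,.113,(255,0,0)),(.015,.143,(0,200,0))):
        pts=np.array([(proj(im,[.608+r*np.cos(q),.002+r*np.sin(q),z])-[x0,y0]+.5)*3.4 for q in np.linspace(0,6.283,80)])
        if n=="scene": cv2.polylines(v,[pts.astype(int)[:,None]],True,col,1)
    out.append(v)
cv2.imwrite('pics/o4.png',np.hstack(out))
E
```

```text
22.07 tcp [0.6081 0.002  0.1405] F [-0.57  0.48 -2.74] T [-0.01  0.16 -0.07] w 0.0287
22.52 tcp [0.6081 0.002  0.1405] F [-2.04  0.05  5.04] T [ 0.01  0.52 -0.01] w 0.0291
contact
23.76 tcp [0.608  0.002  0.1398] F [-0.34 -0.6   0.82] T [-0.04  0.17  0.01] w 0.0914
25.18 tcp [0.4509 0.0998 0.2596] F [-0.78  0.24  0.09] T [-0.11  0.11  0.  ] w 0.0911
```

View pics/o4.png

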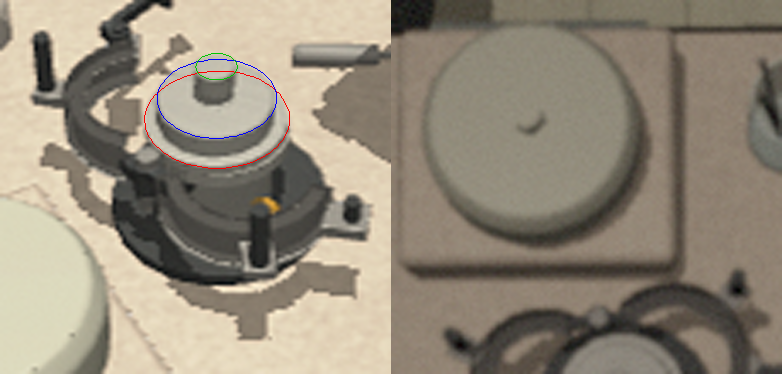

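View pics/t6.png

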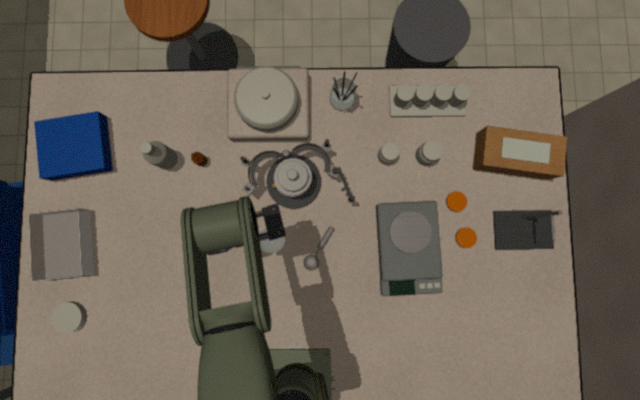

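View pics/s6.png

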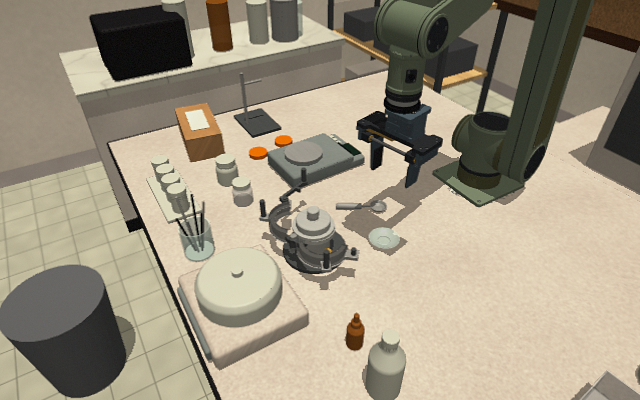

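The cover is seated: the model circles line up with flange, body and knob (scene 313,210–235). Next I'll measure the clearance to the slab and lid behind, and the latch angle.

```bash
python3 - <<'E'
from h import *
t=load("top");s=load("scene")
print("lid knob",tri(t,(266,97),s,(237,272)))
print("slab corner right-front",tri(t,(308.5,138),s,(235,243)), "slab left-front", tri(t,(229,138),s,(307,308)))
print("slab edge",[onz(t,235,138,z)[:2] for z in (0,.03,.06)])
print("lid edge",[onz(t,267,131,z)[:2] for z in (.06,.09)])
psi=.24;C=np.array([.608,.002]);Rz=np.array([[np.cos(psi),-np.sin(psi)],[np.sin(psi),np.cos(psi)]])
H=C+Rz@[.072,0];print("H",H)
thL=psi+np.arctan2(.077,-.093)-np.arctan2(*( (np.array([.6560,.1391])-H)[::-1]));
thR=-(psi+np.arctan2(-.077,-.093)-np.arctan2(*((np.array([.7010,-.0985])-H)[::-1])));print(thL,thR)
a=thR; Ra=np.array([[np.cos(psi+a),-np.sin(psi+a)],[np.sin(psi+a),np.cos(psi+a)]])
P=H+Ra@(np.array([-.078,-.022])-[.072,0]); print("pivot",P,proj(t,[*P,.1]))
K=np.array([.5405,-.1640]);v=K-P;print(np.hypot(*v)); v0=Ra@(np.array([-.090,.072])-[-.078,-.022]);print("latch",np.arctan2(v[1],v[0])-np.arctan2(v0[1],v0[0]))
E
```

```text
lid knob (array([0.84145582, 0.0741671 , 0.11633651]), np.float64(0.0036882954073470535))
slab corner right-front (array([ 0.76438225, -0.06126141,  0.04769583]), np.float64(0.06677613468563258)) slab left-front (array([0.73588207, 0.19331189, 0.05325737]), np.float64(0.0018963230215669933))
slab edge [array([0.74791335, 0.18577355]), array([0.74056955, 0.18009463]), array([0.73322575, 0.1744157 ])]
lid edge [array([0.75362784, 0.07828376]), array([0.74579459, 0.07491105])]
H [0.67793633 0.01911459]
0.9384114375813646 0.8328775938994113
pivot [ 0.62562536 -0.12317934] [335.27257035 170.1728487 ]
0.09440684819754364
latch -5.465096683658603
```

```bash
cat > jaw.py <<'E'
from h import *
psi=.24;C=np.array([.608,.002])
def rot(a): return np.array([[np.cos(a),-np.sin(a)],[np.sin(a),np.cos(a)]])
H=C+rot(psi)@[.072,0]
def post(side,th):
    sg=1 if side=='L' else -1
    b=np.array([-.093,.077*sg]); return H+rot(psi-sg*th)@b
def pose(side,th,d,z):
    sg=1 if side=='L' else -1
    p=post(side,th);r=(p-H)/np.hypot(*(p-H));tan=rot(sg*np.pi/2)@r  # closing direction
    a=np.arctan2(r[1],r[0]); 
    a = a-np.pi if side=='L' else a+np.pi
    c=p-d*tan
    return [c[0],c[1],z],q(a),tan
def close(side,th0,end=-.03,d=.023,z=.127,gap=.012):
    p,o,_=pose(side,th0,d+gap,.22); arm.reach(p,o)
    p[2]=z; arm.movel(p,feed=.2); f0=st()["ft_force"]
    th=th0
    while True:
        p,o,tan=pose(side,th,d,z); arm.movel(p,o,feed=.07)
        s=readout.read_state();f=-(s["ft_force"]-f0)[:2]@tan
        print(round(th,3),"push",round(f,2),np.round(s["tool_pos"]-p,4),round(s["clock"],2))
        if f>15 or th<=end: break
        th=max(th-(.12 if th>.2 else .05 if th>.04 else .02),end)
    return s
def backoff(side,th,d=.023,z=.127):
    p,o,tan=pose(side,th,d+.015,z);arm.movel(p,o,feed=.15);p[2]=.22;arm.movel(p,feed=.25)
E
python3 - <<'E'
from jaw import *
for sd,t0 in (('L',.94),('R',.83)):
    for th in np.arange(t0,-.04,-.1):
        p,o,_=pose(sd,th,.023,.127); j=arm.inverse_kinematics(p,o); print(sd,round(th,2),np.round(p,3),None if j is None else np.round(j,2))
E
```

```text
L 0.94 [0.679 0.142 0.127] [ 0.19  0.57  1.41 -0.    1.16  1.58]
L 0.84 [0.667 0.142 0.127] [ 0.19  0.56  1.44 -0.    1.15  1.48]
L 0.74 [0.655 0.14  0.127] [ 0.19  0.54  1.47 -0.    1.13  1.38]
L 0.64 [0.643 0.137 0.127] [ 0.19  0.52  1.51 -0.    1.12  1.28]
L 0.54 [0.631 0.133 0.127] [ 0.19  0.5   1.54 -0.    1.1   1.18]
L 0.44 [0.62  0.128 0.127] [ 0.18  0.48  1.57 -0.    1.09  1.08]
L 0.34 [0.609 0.121 0.127] [ 0.18  0.47  1.6  -0.    1.08  0.97]
L 0.24 [0.6   0.114 0.127] [ 0.17  0.45  1.63 -0.    1.06  0.86]
L 0.14 [0.591 0.106 0.127] [ 0.16  0.44  1.65 -0.    1.05  0.75]
L 0.04 [0.582 0.096 0.127] [ 0.14  0.42  1.68 -0.    1.04  0.64]
R 0.83 [ 0.723 -0.095  0.127] [-0.15  0.63  1.3  -0.    1.21 -1.91]
R 0.73 [ 0.712 -0.099  0.127] [-0.15  0.61  1.33 -0.    1.2  -1.82]
R 0.63 [ 0.7   -0.102  0.127] [-0.16  0.59  1.37 -0.    1.18 -1.72]
R 0.53 [ 0.688 -0.103  0.127] [-0.17  0.58  1.4  -0.    1.16 -1.63]
R 0.43 [ 0.675 -0.104  0.127] [-0.17  0.56  1.44 -0.    1.15 -1.53]
R 0.33 [ 0.663 -0.103  0.127] [-0.17  0.54  1.47 -0.    1.13 -1.43]
R 0.23 [ 0.651 -0.101  0.127] [-0.17  0.52  1.5  -0.    1.12 -1.33]
R 0.13 [ 0.639 -0.098  0.127] [-0.17  0.5   1.53 -0.    1.1  -1.23]
R 0.03 [ 0.628 -0.093  0.127] [-0.17  0.49  1.57 -0.    1.09 -1.13]
```

```bash
python3 - <<'E'
from jaw import *
fingers.grasp(30);st()
close('L',.94);arm.pause(.2);st()
snap("scene","pics/s7.png")
E
python3 - <<'E'
from h import *
s=load("scene");cv2.imwrite('pics/g7.png',cv2.resize(s["color"][160:290,240:390,::-1],None,fx=4.5,fy=4.5,interpolation=cv2.INTER_CUBIC)[:600])
E
```

```text
26.65 tcp [0.45 0.1  0.26] F [-0.68  0.06  0.9 ] T [-0.02  0.16  0.01] w 0.0004
28.24 tcp [0.6912 0.1443 0.1289] F [ 0.16  0.21 -0.16] T [-0.02  0.12 -0.02] w 0.0006
0.94 push 0.19 [0.0005 0.0001 0.0018] 28.57
0.82 push -0.44 [0.0002 0.     0.0004] 28.93
0.7 push -0.41 [ 0.0001 -0.0001 -0.0001] 29.28
0.58 push -0.33 [ 0.0001 -0.0001 -0.0001] 29.64
0.46 push 0.16 [ 0.0001 -0.0001 -0.    ] 30.0
0.34 push 0.0 [ 0.0001 -0.      0.    ] 30.36
0.22 push 0.32 [ 0.0002 -0.     -0.    ] 30.72
0.1 push 0.46 [ 0.0002 -0.     -0.    ] 31.07
0.05 push -0.49 [ 0.0002  0.0001 -0.0001] 31.32
-0.0 push 6.31 [0.0013 0.002  0.0001] 31.57
-0.02 push 13.85 [0.0025 0.0039 0.0003] 31.82
-0.03 push 15.56 [0.003  0.005  0.0003] 32.08
32.27 tcp [0.5801 0.0945 0.1273] F [ 5.17 13.4  -4.49] T [ 2.43 -0.94 -0.08] w 0.0004
```

View pics/g7.png

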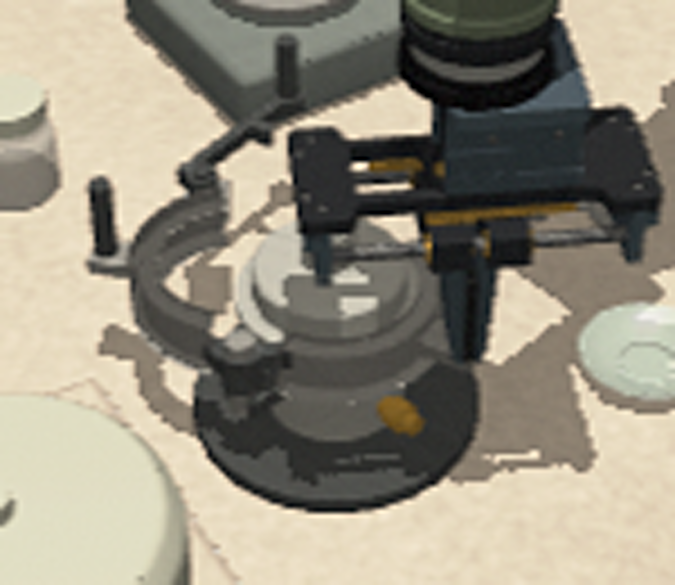

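```bash
python3 - <<'E'
from jaw import *
backoff('L',0);
arm.reach([.60,-.02,.26],pose('R',.4,.03,.2)[1])
close('R',.83);arm.pause(.2);st()
backoff('R',0)
p,o,_=pose('R',0,.038,.22);arm.reach([.47,-.22,.26],o);st()
snap("scene","pics/s8.png");snap("top","pics/t8.png")
E
python3 - <<'E'
from h import *
t=load("top");s=load("scene")
cv2.imwrite('pics/g8.png',np.hstack([cv2.resize(s["color"][170:290,250:370,::-1],None,fx=3.3,fy=3.3,interpolation=cv2.INTER_CUBIC),cv2.resize(t["color"][130:250,235:355,::-1],None,fx=3.3,fy=3.3,interpolation=cv2.INTER_CUBIC)]))
E
```

```text
36.16 tcp [ 0.7356 -0.0923  0.1291] F [-0.23 -0.14  0.55] T [0.03 0.01 0.01] w 0.0005
0.83 push 0.82 [ 0.0005 -0.0001  0.002 ] 36.48
0.71 push 0.4 [ 0.0001 -0.0001  0.0005] 36.84
0.59 push 0.91 [ 0.      0.0001 -0.0001] 37.2
0.47 push -0.28 [ 0.0001  0.0001 -0.0001] 37.56
0.35 push 0.13 [ 0.0001  0.0001 -0.    ] 37.92
0.23 push 0.59 [0.0002 0.0001 0.    ] 38.27
0.11 push -0.34 [0.0002 0.0001 0.    ] 38.63
0.06 push -0.16 [0.0003 0.     0.    ] 38.88
0.01 push 0.95 [0.0002 0.0001 0.0001] 39.13
-0.01 push 3.0 [ 0.0007 -0.0003  0.0002] 39.38
-0.03 push 8.7 [ 0.0024 -0.0015  0.0003] 39.63
39.83 tcp [ 0.6235 -0.0914  0.1273] F [ 6.91 -4.79 -2.05] T [-0.9  -1.18 -0.04] w 0.0004
41.48 tcp [ 0.4706 -0.2196  0.2593] F [ 0.97 -0.04  0.16] T [ 0.02 -0.01 -0.02] w 0.0006
```

View pics/g8.png

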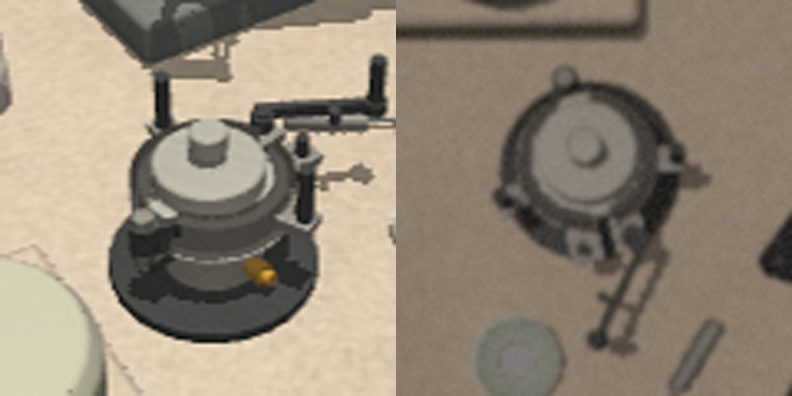

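```bash
cat > latch.py <<'E'
from jaw import *
P=C+rot(psi)@[-.078,-.022]
def lp(th): return P+rot(psi+th)@np.array([-.012,.094])
def lpose(th,d,z):
    p=lp(th);r=(p-P)/np.hypot(*(p-P));tan=rot(-np.pi/2)@r;a=np.arctan2(r[1],r[0])-np.pi
    while a<-1.7:a+=np.pi
    while a>1.7:a-=np.pi
    c=p-d*tan; return [c[0],c[1],z],q(a),tan
E
python3 - <<'E'
from latch import *
t=load("top");s=load("scene")
for sd in 'LR':
  for th in (0,.05): print(sd,th,proj(s,[*post(sd,th),.14]),proj(t,[*post(sd,th),.14]))
k,e=tri(t,(296.2,233),s,(364.2,188.8));print(k,e,P)
v=k[:2]-P;v0=lp(0)-P;th=(np.arctan2(v[1],v[0])-np.arctan2(v0[1],v0[0]))%(2*np.pi);print(np.hypot(*v),th)
for x in np.arange(th,-.05,-.15):
    p,o,_=lpose(x,.023,.127);j=arm.inverse_kinematics(p,o);print(np.round(p,3),None if j is None else np.round(j,2))
E
```

```text
L 0 [341.83535152 220.67840782] [266.01493512 188.63789752]
L 0.05 [342.09747494 222.3506639 ] [264.08425227 187.66794726]
R 0 [298.33886929 192.73342538] [319.7659672  175.00856275]
R 0.05 [296.02334566 192.63183946] [320.99390338 173.24274882]
[ 0.44534292 -0.01048819  0.13344301] 0.0013826160784089294 [ 0.5374651  -0.03791024]
0.0961169322272097 0.9145052591590643
[ 0.44  -0.033  0.127] [-0.1   0.21  2.01 -0.    0.93  0.19]
[ 0.442 -0.018  0.127] [-0.07  0.21  2.   -0.    0.93  0.37]
[ 0.446 -0.004  0.127] [-0.04  0.22  2.   -0.    0.93  0.55]
[0.452 0.009 0.127] [-0.01  0.22  1.98 -0.    0.93  0.73]
[0.46  0.021 0.127] [ 0.02  0.24  1.97 -0.    0.94  0.91]
[0.47  0.032 0.127] [ 0.04  0.25  1.95 -0.    0.94  1.08]
[0.481 0.041 0.127] [ 0.06  0.27  1.92 -0.    0.95  1.25]
```

```bash
python3 - <<'E'
from h import *
s=load("scene");cv2.imwrite('pics/g9.png',cv2.resize(s["color"][180:250,280:370,::-1],None,fx=8,fy=8,interpolation=cv2.INTER_CUBIC))
E
```

```text
(no output)
```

View pics/g9.png

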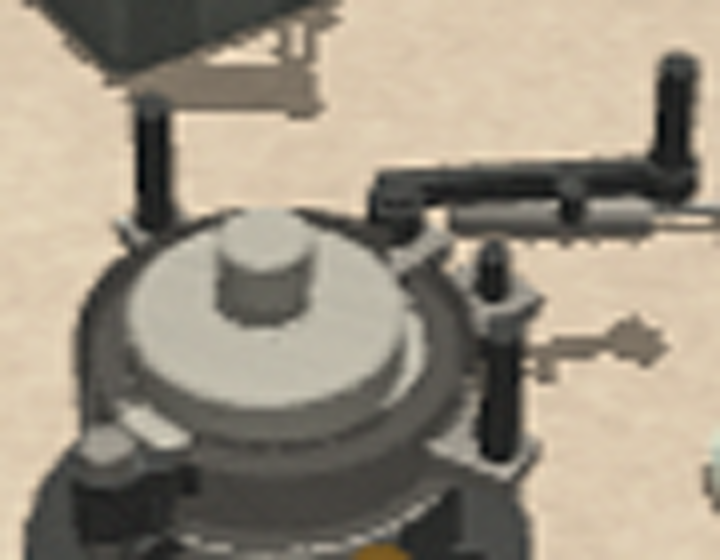

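Both jaws look shut. Right post top is at scene (299,193), against (298,193) predicted shut. Left is at (342,221), against (342,221). Latch angle is about 0.91, so I push it home now.

```bash
python3 - <<'E'
from latch import *
th0=.91;d=.023;z=.127
p,o,_=lpose(th0,d+.013,.22);arm.reach(p,o);p[2]=z;arm.movel(p,feed=.2);arm.pause(.1);f0=st()["ft_force"]
th=th0
while True:
    p,o,tan=lpose(th,d,z);arm.movel(p,o,feed=.07);s=readout.read_state();f=-(s["ft_force"]-f0)[:2]@tan
    print(round(th,3),round(f,2),np.round(s["tool_pos"]-p,4),round(s["clock"],2))
    if f>(6 if th>.1 else 12) or th<=-.05: break
    th=max(th-(.15 if th>.3 else .07 if th>.06 else .03),-.05)
snap("scene","pics/s10.png")
p,o,tan=lpose(th,d+.02,z);arm.movel(p,o,feed=.15);p[2]=.24;arm.movel(p,feed=.25)
arm.reach([.40,-.22,.28],o);st()
snap("scene","pics/s11.png");snap("top","pics/t11.png")
E
python3 - <<'E'
from latch import *
t=load("top");s=load("scene")
for th in (0,.08): print(th,proj(s,[*lp(th),.14]),proj(t,[*lp(th),.14]))
cv2.imwrite('pics/g11.png',np.hstack([cv2.resize(s["color"][190:260,280:365,::-1],None,fx=4.6,fy=4.6,interpolation=cv2.INTER_CUBIC),cv2.resize(t["color"][145:215,245:330,::-1],None,fx=4.6,fy=4.6,interpolation=cv2.INTER_CUBIC)]))
E
```

```text
43.69 tcp [ 0.4377 -0.0452  0.1284] F [-0.35 -0.64  0.47] T [-0.08  0.1   0.06] w 0.0005
0.91 -0.7 [0.0004 0.0005 0.0004] 44.02
0.76 0.08 [-0.0001  0.      0.    ] 44.38
0.61 -0.49 [-0.0001 -0.0003 -0.    ] 44.74
0.46 -0.24 [-0.0001 -0.0004 -0.    ] 45.1
0.31 -0.93 [-0.0002 -0.0004 -0.0001] 45.46
0.16 -0.22 [-0.0003 -0.0004 -0.    ] 45.82
0.09 -0.9 [-0.0002 -0.0003 -0.    ] 46.07
0.02 -0.36 [-0.0002 -0.0002 -0.0001] 46.32
-0.01 4.73 [-0.0026 -0.0009 -0.0004] 46.57
-0.04 10.87 [-0.005  -0.0014 -0.0008] 46.82
-0.05 10.87 [-0.0058 -0.0016 -0.0009] 47.07
49.05 tcp [ 0.4001 -0.2192  0.2791] F [-0.36  0.59  0.1 ] T [-0.1   0.14  0.07] w 0.0001
0 [359.28037224 206.77480078] [273.68999711 212.25244663]
0.08 [360.87735778 205.19965871] [274.77989994 214.76216921]
```

View pics/g11.png

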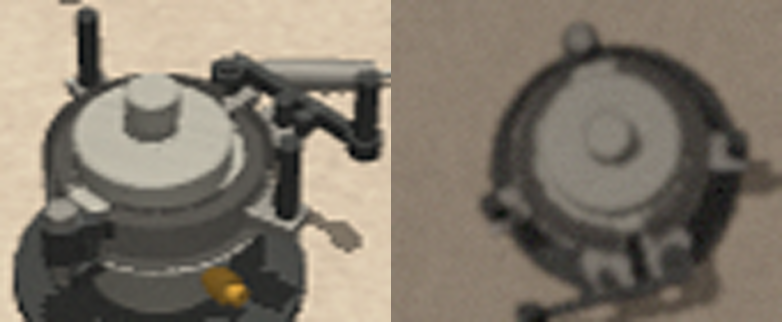

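View pics/s11.png

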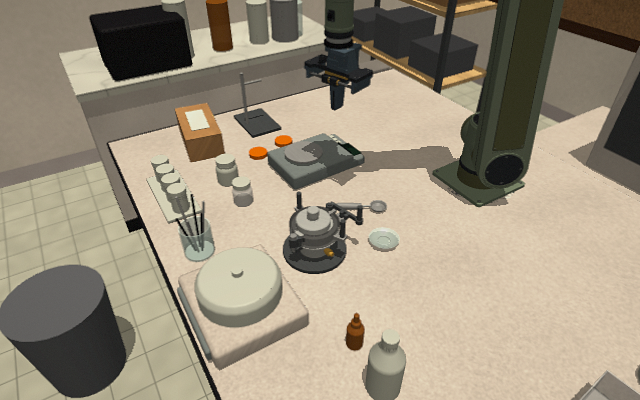

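```bash
python3 - <<'E'
from latch import *
t=load("top");s=load("scene")
cv2.imwrite('pics/z1.png',cv2.resize(t["color"][148:222,248:328,::-1],None,fx=8,fy=8,interpolation=cv2.INTER_CUBIC))
cv2.imwrite('pics/z2.png',cv2.resize(s["color"][185:255,285:370,::-1],None,fx=8,fy=8,interpolation=cv2.INTER_CUBIC))
for n,x in (('L',[*post('L',0),.14]),('R',[*post('R',0),.14]),('K',[*lp(0),.14])): print(n,(proj(t,x)-[248,148]+.5)*8,(proj(s,x)-[285,185]+.5)*8)
E
```

```text
L [148.11948097 329.10318014] [458.68281218 289.42726259]
R [578.12773761 220.06850202] [110.71095429  65.86740303]
K [209.51997684 518.01957301] [598.24297792 178.19840627]
```

View pics/z1.png

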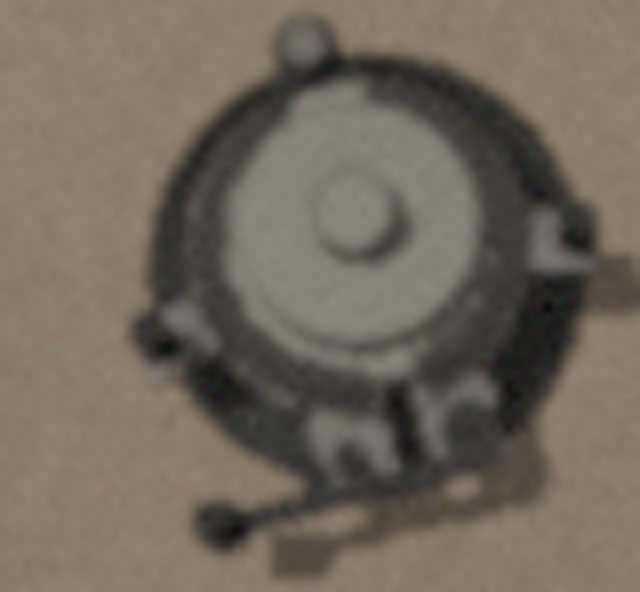

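View pics/z2.png

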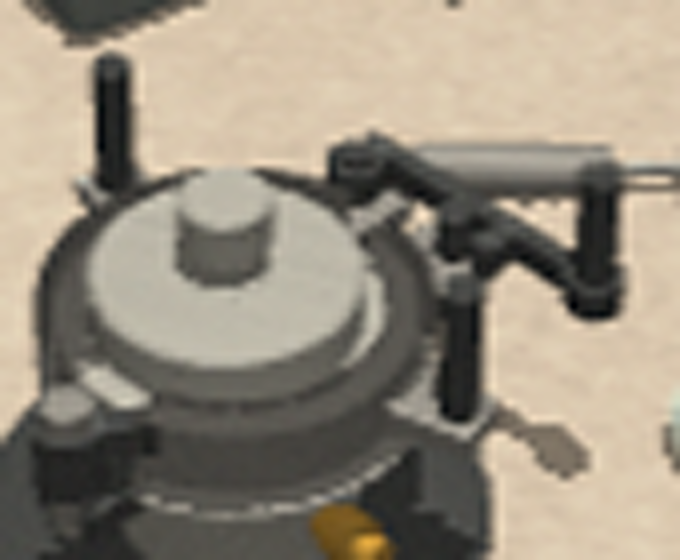

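The last crops show the post tops within 1–2 px of the fully shut predictions. The ring is closed with the jaw ends meeting (top crop 400,430), and the latch bar lies across both ends with its hook behind the pin. Nothing else has moved and the arm is clear, so I'm handing in.

```bash
python3 - <<'E'
from h import *
st();arm.sign_off()
E
```

```text
49.15 tcp [ 0.4004 -0.2189  0.2794] F [-0.41 -0.9   0.83] T [-0.04  0.16 -0.  ] w 0.0003
the job is handed in; nothing more can be done
```

The pressure cell is assembled and the job was handed in at 49 s of the 72 s allowed; the hand-in reports no verdict. I laid the white disc on the boss and set the cover over it. Then I pushed the left jaw shut, then the right, and last swung the latch home.

**Disc and cover:** in both camera views the disc, and the cover in the scene view, lined up with circles drawn at the cell's centre to about 1 mm. The cover met the flange at the expected height.

**Jaws and latch:** each one came up against its stop, with 9–16 N of push. The post tops then stood within 1–2 pixels of their fully shut positions. The latch hook is behind the pin.

**Weaker checks:**
- The left jaw's stop came about 0.02 rad before my model predicted, and the right jaw's slightly after. I put this down to an error of about 0.01 rad in the measured yaw; it is still within the 0.035 limit.
- The latch post read about 0.02–0.04 rad off home in the pictures, inside the 0.08 limit and close to what the cameras can resolve.
- An early ellipse fit of the disc in the scene view disagreed by several millimetres, because its mask took in the disc's side as well as its top. I dropped it and used the circle check.

No bystander looked moved in the last scene picture.

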